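# Pack the steriliser tray after the analyser clean-down

### The job

Get the steriliser tray ready: stand the steel vessels in the tray, nested upright inside one another in size order, every one of them resting flat on the floor of the next larger one there. Also free the bayonet strainer from the rinse unit by turning its bar grip counter-clockwise until the ears are clear of the claws, lift it out, and put it down inside the tray beside the nested vessels, not in them. Leave the tube rack where it is.

Things in the scene. Friction and masses are not known exactly. Their poses are not given: they have to be found in the camera images.
- bowl1: Plain steel vessel, widest and lowest of up to five: 140 mm across, 46 mm tall. Collar round the top 8 mm wide (124 mm inside diameter), 12 mm high; below it a 3 mm wall, 130 mm outside diameter tapering to 122 mm at the foot; floor 4 mm thick. Origin: centre of underside, z up. Fits a larger one with 7 mm or more all round, its rim then 18 mm or more above the larger one's.
- bowl2: Plain steel vessel, second widest of up to five: 120 mm across, 60 mm tall. Collar round the top 8 mm wide (104 mm inside diameter), 12 mm high; below it a 3 mm wall, 110 mm outside diameter tapering to 102 mm at the foot; floor 4 mm thick. Origin: centre of underside, z up. Fits a larger one with 7 mm or more all round, its rim then 18 mm or more above the larger one's.
- bowl3: Plain steel vessel, middle of up to five: 100 mm across, 74 mm tall. Collar round the top 8 mm wide (84 mm inside diameter), 12 mm high; below it a 3 mm wall, 90 mm outside diameter tapering to 82 mm at the foot; floor 4 mm thick. Origin: centre of underside, z up. Fits a larger one with 7 mm or more all round, its rim then 18 mm or more above the larger one's.
- bowl4: Plain steel vessel, second narrowest of up to five: 80 mm across, 88 mm tall. Collar round the top 8 mm wide (64 mm inside diameter), 12 mm high; below it a 3 mm wall, 70 mm outside diameter tapering to 62 mm at the foot; floor 4 mm thick. Origin: centre of underside, z up. Fits a larger one with 7 mm or more all round, its rim then 18 mm or more above the larger one's.
- bowl5: Plain steel vessel, narrowest and tallest of up to five: 60 mm across, 102 mm tall. Collar round the top 8 mm wide (44 mm inside diameter), 12 mm high; below it a 3 mm wall, 50 mm outside diameter tapering to 42 mm at the foot; floor 4 mm thick. Origin: centre of underside, z up. Fits a larger one with 7 mm or more all round, its rim then 18 mm or more above the larger one's.
- tray: Shallow aluminium steriliser tray, fixed to the bench, 188 x 288 mm outside (long side along its y), rim 14 mm high, 4 mm walls, inner floor 4 mm above its underside. Origin at the centre of its underside.
- unit: White rinse unit, a fixed box 130 x 130 x 55 mm; origin at the centre of its underside, small display on its -x side. The strainer sits in a 46 mm hole in its top, held by two bare metal claws on its +x and -x sides (31 to 47 mm from the hole's axis, top 17 mm above the box).
- seat (a point): Centre of the hole at the unit's top face, axes as the unit's; the seated strainer's origin lies here. Seen from above each claw is closed at its clockwise end and open at its counter-clockwise end. Two stop pins (8 mm thick, 10 mm high) stand on the y axis 36 mm from here.
- strainer: Bayonet strainer. Origin on its axis under its black flange (52 mm across, 8 mm thick); steel basket 40 mm across reaches 42 mm below. Two ears 12 mm wide reach 40 mm out along its +x and -x. Locked with x near the unit's x; counter-clockwise by 40 degrees or more the ears clear the claws, at about 75 they meet stop pins.
- strainer_grip (a point): Centre of the top of the strainer's black bar grip, 38 mm above the strainer's origin, axes as the strainer's. The bar is 52 mm long (along x), 14 mm wide and 30 mm high. The whole strainer is 80 mm high.
- rack: Bystander: blue tube rack, 110 x 130 x 66 mm with its tubes, origin at the centre of its underside; to be left alone.
Not all that is in view belongs to the job. What is shaped like the strainer but red is not meant.

How it is judged (in metres and radians):
On the way, in this order (a step that is already met when the one before it is completed fails the run):
1. the strainer is turned until its ears are clear, still in its seat (angle between the x axis of strainer and the x axis of unit, either way round above 0.5 rad and z of strainer in the frame of seat below 0.01 m and horizontal distance between strainer and seat below 0.01 m), for 0.05 s.
2. the strainer is lifted out of the rinse unit (z of strainer in the frame of seat above 0.045 m), for 0.1 s.
At the end, for the whole second after the job is handed in: Each vessel present upright (0.08 rad) in the tray, inside every larger one and flat on the floor of the next larger one (3 mm in height, centred within 10 mm per size step); the strainer inside the tray, beside the vessels, not in or on them; all released and at rest (z of bowl1 in the frame of tray between 0.001 and 0.027 m and x of bowl1 in the frame of tray between -0.085 and 0.085 m and y of bowl1 in the frame of tray between -0.135 and 0.135 m and angle between each of bowl1, bowl2, bowl3, bowl4, bowl5's own z axis and vertical below 0.08 rad and linear speed of each of bowl1, bowl2, bowl3, bowl4, bowl5, strainer below 0.02 m/s and angular speed of each of bowl1, bowl2, bowl3, bowl4, bowl5, strainer below 0.2 rad/s and horizontal distance between bowl2 and bowl1 below 0.01 m and z of bowl2 in the frame of bowl1 between 0.002 and 0.007 m and horizontal distance between bowl3 and bowl1 below 0.02 m and z of bowl3 in the frame of bowl1 between 0.002 and 0.011 m and horizontal distance between bowl4 and bowl1 below 0.03 m and z of bowl4 in the frame of bowl1 between 0.002 and 0.015 m and horizontal distance between bowl5 and bowl1 below 0.04 m and z of bowl5 in the frame of bowl1 between 0.002 and 0.019 m and z of bowl2 in the frame of tray between 0.001 and 0.027 m and x of bowl2 in the frame of tray between -0.085 and 0.085 m and y of bowl2 in the frame of tray between -0.135 and 0.135 m and horizontal distance between bowl3 and bowl2 below 0.01 m and z of bowl3 in the frame of bowl2 between 0.002 and 0.007 m and horizontal distance between bowl4 and bowl2 below 0.02 m and z of bowl4 in the frame of bowl2 between 0.002 and 0.011 m and horizontal distance between bowl5 and bowl2 below 0.03 m and z of bowl5 in the frame of bowl2 between 0.002 and 0.015 m and z of bowl3 in the frame of tray between 0.001 and 0.027 m and x of bowl3 in the frame of tray between -0.085 and 0.085 m and y of bowl3 in the frame of tray between -0.135 and 0.135 m and horizontal distance between bowl4 and bowl3 below 0.01 m and z of bowl4 in the frame of bowl3 between 0.002 and 0.007 m and horizontal distance between bowl5 and bowl3 below 0.02 m and z of bowl5 in the frame of bowl3 between 0.002 and 0.011 m and z of bowl4 in the frame of tray between 0.001 and 0.027 m and x of bowl4 in the frame of tray between -0.085 and 0.085 m and y of bowl4 in the frame of tray between -0.135 and 0.135 m and horizontal distance between bowl5 and bowl4 below 0.01 m and z of bowl5 in the frame of bowl4 between 0.002 and 0.007 m and z of bowl5 in the frame of tray between 0.001 and 0.027 m and x of bowl5 in the frame of tray between -0.085 and 0.085 m and y of bowl5 in the frame of tray between -0.135 and 0.135 m and x of strainer in the frame of tray between -0.094 and 0.094 m and y of strainer in the frame of tray between -0.144 and 0.144 m and height (world z) of strainer below 0.06 m and horizontal distance between strainer and bowl1 above 0.075 m and horizontal distance between strainer and bowl2 above 0.065 m and horizontal distance between strainer and bowl3 above 0.055 m and horizontal distance between strainer and bowl4 above 0.045 m and horizontal distance between strainer and bowl5 above 0.035 m); the robot touches nothing.
It fails at once if the rack is pushed aside by more than 30 mm (distance of rack from where it was at the start of the episode above 0.03 m).
Of bowl1, bowl2, bowl3, bowl4, bowl5 only 3 to 5 are there at a start; the rules pass over those that are not, and their reading is None.
At some moment in a run one of bowl1, bowl2, bowl3 may be knocked a few centimetres aside while the robot is not near it.
It also fails if it takes over 210 s, if anything falls off the work surface, if the arm or the gripper's body presses on something with over 40 N, if the wrist force passes 120 N, or if a joint passes its speed limit or range.

### The arm

A 6-joint arm with a two-finger parallel gripper is mounted at the origin on the work surface. World frame = base frame: x ahead of the robot, y to its left, z up, the work surface at z = 0. Lengths are in m, angles in degrees, forces in N, time in s.
With the tool pointing down it reaches from about 0.25 to 0.8 m from the base axis. Payload 3.9 kg.
Tool frame: the origin (TCP) lies between the finger pads; the fingertips stand 25 mm ahead of it and the grasp point (between the pads) lies 6 mm ahead of it; z points along the fingers, y is the line along which they close (so a half turn about z gives the same grasp; the last joint's range is limited). The gripper opens to 85 mm and grips with 20 to 120 N. Pads are 22 mm wide; open, the fingers measure 114 mm over their backs; the gripper's body (76 mm by 85 mm) begins 54 mm behind the grasp point. The pads swing forward as they close: fully open they stand 13 mm farther back than shut.
Start: joints at [-77.12, 14.897, -7.913, 67.191, 0, 90], TCP at [0.117, -0.512, 0.256] pointing down, gripper open.
Joint ranges: [-159.42, 159.42], [-47.68, 98.78], [-73.54, 78.23], [-108.79, 121.32], [-90, 84.71], [-180, 180]. Speed limits (degrees/s): [147.25, 147.25, 180, 180, 180, 180].

### API

Orientations are given as [roll, pitch, yaw] about the fixed x, y, z axes, in that order (R = Rz(yaw) Ry(pitch) Rx(roll)).
In Python, from station import ctrl gives the robot as it stands.
- The arm moves only by the shell command python3 -m handwheel 'ROWS' [FORCE]. ROWS is JSON, a list of rows, each a list of 7 numbers: the opening, from 0 (shut) to 1 (fully open), then the shift along the tool's x, y, z as a fraction of full scale, then the turn, a rotation vector about the tool's x, y, z as a fraction of full scale. In form: [[fingers, dx, dy, dz, rx, ry, rz], ...]. A call has 1 to 5 rows; each row shifts and turns the commanded pose from where the row before left it, along the tool's axes as they then stand; what a row does not reach is not made up. Full scale, the value 1, is 0.04 m for a shift and 0.12 rad for a turn. A row lasts 1/8 s, in which the tool goes at most 62.5 mm and 10.7 degrees, less where a joint would pass 70% of its speed; a pose out of reach is approached as far as the arm can. A call with a number of a shift or a turn outside -1 to 1 is refused whole. A call with a gripper value outside its range is refused whole. The fingers move at their own pace and stop on an object; FORCE is the grip in N (left out, the last holds). Time passes only in rows, so rows that do not move let the fingers close. It gives the time, the measured TCP pose, the force, the opening and the grip force at its end, in the units of the state.
- ctrl.get_obs(): the state, without advancing time (a new reading comes with each control period).
- ctrl.get_image(name): name is "scene" or "top" or "wrist"; returns a dict with "frame" (420x560x3 uint8, red, green, blue), "range_z" (420x560 float32, m along the optical axis (not along the pixel's ray), 0 where there is no reading), "fx", "fy", "cx", "cy" (pixels), "k1" (the pictures are not rectified: a ray, as slopes to the right and down, at radius r is drawn at 1 + k1 r^2 times it, then the intrinsics apply), "R" (3x3) and "t" (3): a world point X has camera coordinates R X + t; the wrist camera has in their place "T_tool_cam" (4x4, takes a point from camera to tool coordinates, whose origin is the TCP and whose axes are the flange's). Camera axes: x right, y down, z forward; pixel columns grow to the right and rows downward; lengths in m; the calibration is good to about 2 mm. A picture is of the moment at which its call begins: read the wrist's pose just before it.
- ctrl.hand_in(): hands the job in; it is judged then, once.
Trained networks look in a picture, given as the dict that the camera call returned (one of the last four; its "shot" number tells which), for a name from the list of things; names that differ only in an ending like _2 or _b are one class to them, and where a whole thing is asked for, a point or a joint stands for the part that bears it (a point fixed in the world has none). Each returns a list of dicts, best first, with "conf" (0 to 1); they miss things now and then, are a little off and sometimes report something else, mostly with a low value. They report only what shows in the picture. A call takes as long as a camera call. They do not tell look-alikes from the thing itself.
- ctrl.trace(picture, thing): "region" (420x560 bool, what is visible of it) and "bbox" ([left, top, right, bottom] in pixels, round what is visible of it).
- ctrl.landmark_of(picture, thing): "centre" ([column, row] in pixels: a listed point, or the origin of a listed thing).
The state is a dict: "clock": time; "joints": joint angles; "qd": joint speeds; "tau": joint torques, N m; "position": TCP position; "orientation": TCP orientation; "force": force on the tool from outside, world axes, zero at the start; "torque": the same for the moment, N m; "grip_width": finger opening in m; "grip_force": force on a finger pad.
Only numpy, scipy, OpenCV 4.12 (cv2) and the standard library are available. Lean on these libraries where they do the work, as an engineer would, in place of code of your own. Each camera call takes 0.05 s, during which the arm holds its last target. There are 200 camera calls.

## Working session

There is one attempt and no reset: what is moved stays moved. The work goes in short steps, Python scripts to look and compute and a shell command to move; the robot and the scene stay as the last step left them, time stands still between calls to the robot, and variables do not carry over. Pictures are saved under pics/ and viewed, at most 17 in all, crops included, and the job is handed in when it is done.

```bash
ls; mkdir -p pics; python3 - <<'E'
from station import ctrl
import cv2,numpy as np
o=ctrl.get_obs();print(o)
fs=[]
for n in("scene","top"):
    im=ctrl.get_image(n);cv2.imwrite(f"pics/{n}0.png",im["frame"][:,:,::-1])
    print(n,im["fx"],im["k1"],im["R"],im["t"])
E
```

```text
pics
{'clock': 0.0, 'joints': array([-7.71212737e+01,  1.49356499e+01, -7.98891551e+00,  6.71915992e+01,
       -3.21640597e-04,  9.00019252e+01]), 'qd': array([ 0.03041599,  0.05245062,  0.06809543, -0.01072804, -0.01023534,
       -0.0435821 ]), 'tau': array([ 2.66447474e-03, -4.05683684e+01,  2.53918523e+01,  1.86378183e-02,
        3.11922840e-04,  7.23025266e-06]), 'position': array([ 0.11686526, -0.51113998,  0.2554448 ]), 'orientation': array([-1.79883835e+02,  3.25543177e-04,  1.28768017e+01]), 'force': array([-0.01444559, -0.02718229, -0.38623333]), 'torque': array([-0.02262979, -0.00699692, -0.06605601]), 'grip_force': 0.0, 'grip_width': 0.08513883540799239}
scene 516.523223107443 -0.04990192574135554 [[-0.73531829  0.67767968  0.00756697]
 [ 0.56068872  0.61457307 -0.55491269]
 [-0.38070351 -0.40379473 -0.83187418]] [ 0.37991368 -0.24385128  1.7757177 ]
top 479.74407345533933 0.023730278643130417 [[ 0.01422508 -0.99986155  0.00863268]
 [-0.99780299 -0.01475343 -0.06458731]
 [ 0.06470573 -0.00769495 -0.99787472]] [-0.02111563  0.49052968  1.33076833]
```

View pics/scene0.png

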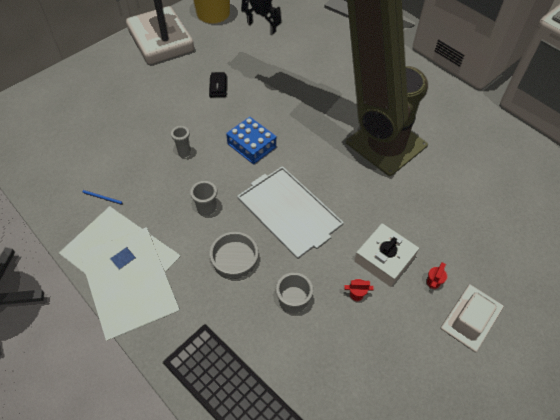

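View pics/top0.png

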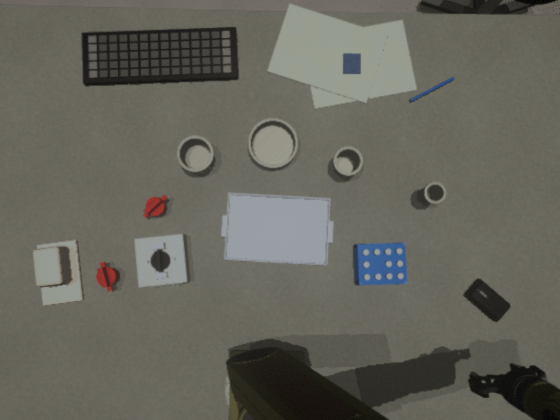

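Candidates for the strainer in the top view: the black one in the white unit (160,260), and the red look-alikes at (155,207) and (107,276). I choose the black one. Four vessels show at (273,144), (196,155), (347,163) and (434,194), the tray at (277,229) and the rack at (381,264).

```bash
cat > h.py <<'E'
from station import ctrl
import cv2,numpy as np
from scipy.optimize import least_squares
from scipy.spatial.transform import Rotation as Ro
def pose():
    o=ctrl.get_obs();return Ro.from_euler('xyz',o['orientation'],degrees=True).as_matrix(),np.array(o['position'])
def shot(n):
    Rt,p=pose();im=ctrl.get_image(n)
    if n=="wrist":
        T=np.array(im["T_tool_cam"]);Rc=Rt@T[:3,:3];tc=Rt@T[:3,3]+p   # cam->world
    else:
        R=np.array(im["R"]);Rc=R.T;tc=-R.T@np.array(im["t"])
    K=np.array([[im["fx"],0,im["cx"]],[0,im["fy"],im["cy"]],[0,0,1.]])
    v,u=np.mgrid[:420,:560]
    uv=np.stack([u,v],-1).reshape(-1,1,2).astype(np.float64)
    r=cv2.undistortPoints(uv,K,np.array([im["k1"],0,0,0.])).reshape(420,560,2)
    z=im["range_z"];c=np.dstack([r[...,0]*z,r[...,1]*z,z])
    W=c@Rc.T+tc;W[z==0]=np.nan
    im["W"]=W;im["Rc"]=Rc;im["tc"]=tc;im["rays"]=r
    return im
def save(im,name,box=None,s=1):
    f=im["frame"][:,:,::-1]
    if box:f=f[box[1]:box[3],box[0]:box[2]]
    cv2.imwrite("pics/"+name,cv2.resize(f,None,fx=s,fy=s,interpolation=cv2.INTER_CUBIC))
def circ(P,r=None):
    c0=np.r_[(P.min(0)+P.max(0))/2,0.05 if r is None else r]
    f=lambda c:np.hypot(*(P-c[:2]).T)-c[2]
    s=least_squares(f,c0,loss='soft_l1',f_scale=.002).x
    return s
def rim(W,cen,rad):
    """vessel near cen: top height, rim centre/outer+inner extent"""
    m=(np.hypot(W[...,0]-cen[0],W[...,1]-cen[1])<rad)&(W[...,2]>.02)
    P=W[m];h=np.percentile(P[:,2],92);Q=P[np.abs(P[:,2]-h)<.006][:,:2].astype(np.float32)
    s=circ(Q.astype(float));e=cv2.minEnclosingCircle(Q)
    return h,s,e
E
python3 - <<'E'
from h import *
im=shot("top");W=im["W"]
print("bench z",np.nanmedian(W[100:300,50:500,2]))
for n,(u,v) in dict(A=(273,144),B=(196,155),C=(347,163),D=(434,194)).items():
    w=W[v-30:v+30,u-30:u+30]; q=w[w[...,2]>.03]; c=(np.percentile(q,2,0)+np.percentile(q,98,0))/2
    print(n,[np.round(x,4) for x in rim(W,c[:2],.085)])
def rect(m):
    P=W[m][:,:2].astype(np.float32);return cv2.minAreaRect((P*1000))
z=W[...,2];u,v=np.meshgrid(range(560),range(420))
def box(a,b,c,d):return (u>a)&(u<c)&(v>b)&(v<d)
print("unit",rect(box(125,225,195,295)&(abs(z-.055)<.006)))
print("tray",rect(box(218,185,338,272)&(z>.0095)&(z<.02)))
print("rack",rect(box(345,235,420,295)&(z>.03)), np.nanpercentile(z[box(345,235,420,295)],99))
g=box(135,235,185,285)&(z>.085);P=W[g];print("grip",g.sum(),P.mean(0),rect(g))
for n in("unit","strainer","strainer_grip","seat","tray","bowl1","bowl2","bowl3","bowl4","bowl5"):
    print(n,[(np.round(d["centre"]),round(d["conf"],2)) for d in ctrl.landmark_of(im,n)[:4]])
save(im,"unit.png",(120,220,200,300),7)
E
```

```text
bench z 0.0014934761927658524Traceback (most recent call last):
  File "<stdin>", line 6, in <module>
    return _wrapfunc(a, 'round', decimals=decimals, out=out)
    return _wrapit(obj, method, *args, **kwds)
    conv = _array_converter(obj)
ValueError: setting an array element with a sequence. The requested array has an inhomogeneous shape after 1 dimensions. The detected shape was (2,) + inhomogeneous part.
```

```bash
sed -i 's/return h,s,e$/return np.round(np.r_[h,s,e[0],e[1]],4)/' h.py
python3 - <<'E'
from h import *
im=shot("top");W=im["W"]
for n,(u,v) in dict(A=(273,144),B=(196,155),C=(347,163),D=(434,194)).items():
    w=W[v-30:v+30,u-30:u+30]; q=w[w[...,2]>.03]; c=(np.percentile(q,2,0)+np.percentile(q,98,0))/2
    print(n,rim(W,c[:2],.085))
def rect(m):
    P=W[m][:,:2].astype(np.float32);return cv2.minAreaRect((P*1000))
z=W[...,2];u,v=np.meshgrid(range(560),range(420))
def box(a,b,c,d):return (u>a)&(u<c)&(v>b)&(v<d)
print("unit",rect(box(125,225,195,295)&(abs(z-.055)<.006)))
print("tray",rect(box(218,185,338,272)&(z>.0095)&(z<.02)))
print("rack",rect(box(345,235,420,295)&(z>.03)), np.nanpercentile(z[box(345,235,420,295)],99))
g=box(135,235,185,285)&(z>.085);P=W[g];print("grip",g.sum(),P.mean(0),rect(g))
for n in("unit","strainer","strainer_grip","seat","tray","bowl1","bowl2","bowl3","bowl4","bowl5"):
    print(n,[(np.round(d["centre"]),round(d["conf"],2)) for d in ctrl.landmark_of(im,n)[:4]])
save(im,"unit.png",(120,220,200,300),7)
E
```

```text
A [ 0.0497  0.6784 -0.0077  0.066   0.6791 -0.0082  0.0713]
B [0.0769 0.6401 0.2027 0.0468 0.6413 0.203  0.0522]
C [ 0.0913  0.6231 -0.2092  0.0356  0.623  -0.209   0.0401]
D [ 0.1051  0.5406 -0.435   0.0261  0.5408 -0.4349  0.0309]
unit ((350.54534912109375, 290.94830322265625), (130.3912811279297, 133.8502197265625), 7.061094284057617)
tray ((442.8312072753906, -23.673858642578125), (311.7647705078125, 211.8159637451172), 84.5615463256836)
rack ((349.3564147949219, -308.171142578125), (109.84408569335938, 131.62753295898438), 2.646263599395752) 0.0687689145744873
grip 118 [0.35107735 0.29134109 0.09252405] ((351.2815246582031, 292.5732116699219), (49.91884994506836, 16.14106559753418), 4.153903007507324)
unit [(array([161., 260.]), 0.86)]
strainer [(array([160., 257.]), 0.68), (array([107., 276.]), 0.64)]
strainer_grip [(array([156., 201.]), 0.87), (array([157., 263.]), 0.54)]
seat [(array([159., 262.]), 0.94)]
tray [(array([276., 227.]), 0.55), (array([422., 196.]), 0.29)]
bowl1 [(array([342., 164.]), 0.97), (array([421., 196.]), 0.87), (array([199., 157.]), 0.72), (array([272., 148.]), 0.64)]
bowl2 [(array([342., 164.]), 0.97), (array([421., 196.]), 0.87), (array([199., 157.]), 0.72), (array([272., 148.]), 0.64)]
bowl3 [(array([342., 164.]), 0.97), (array([421., 196.]), 0.87), (array([199., 157.]), 0.72), (array([272., 148.]), 0.64)]
bowl4 [(array([342., 164.]), 0.97), (array([421., 196.]), 0.87), (array([199., 157.]), 0.72), (array([272., 148.]), 0.64)]
bowl5 [(array([342., 164.]), 0.97), (array([421., 196.]), 0.87), (array([199., 157.]), 0.72), (array([272., 148.]), 0.64)]
```

View pics/unit.png

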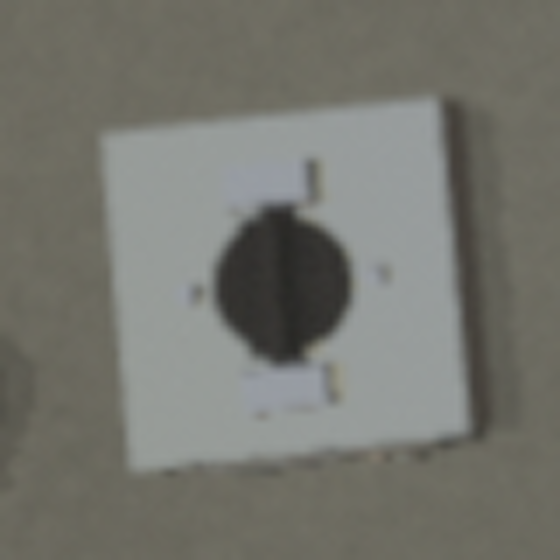

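The crop shows the black strainer in the unit, its bar along world x at (280,285), claws above and below it at (270,185) and (290,385), pins left and right. That confirms the choice. By rim height the vessels are bowl1, bowl3, bowl4 and bowl5; bowl2 is absent. Next I go above the strainer.

```bash
m="python3 -m handwheel"
$m '[[0.5,0,0,0,0,0,0.57],[0.5,0,0,0,0,0,0.57],[0.5,1,0,0,0,0,0],[0.5,1,0,0,0,0,0],[0.5,1,0,0,0,0,0]]' 60
$m '[[0.5,1,-0.8,0,0,0,0],[0.5,1,-0.8,0,0,0,0],[0.5,1,-0.9,0,0,0,0],[0.5,0.8,-1,0,0,0,0],[0.5,0.8,-1,0,0,0,0]]'
$m '[[0.5,0,-1,0,0,0,0],[0.5,0,-1,0,0,0,0],[0.5,0,-1,0,0,0,0],[0.5,0,-1,0,0,0,0],[0.5,0,-1,0,0,0,0]]'
$m '[[0.5,0,-1,0,0,0,0],[0.5,0,-1,0,0,0,0],[0.5,0,-1,0,0,0,0],[0.5,0,-1,0,0,0,0],[0.5,0,-1,0,0,0,0]]'
$m '[[0.5,0,-1,0,0,0,0],[0.5,0,-1,0,0,0,0],[0.5,0,-1,0,0,0,0],[0.5,0,-1,0,0,0,0],[0.5,0,-1,0,0,0,0]]'
$m '[[0.5,0,0,0,0,0,0],[0.5,0,0,0,0,0,0]]'
python3 - <<'E'
from h import *
print(ctrl.get_obs()["position"],ctrl.get_obs()["orientation"])
im=shot("wrist");save(im,"w1.png")
print(im["T_tool_cam"],im["fx"],im["k1"])
t=shot("top");save(t,"t1.png")
E
```

```text
clock: 1.32
position: [0.2376, -0.5012, 0.2564]
orientation: [180.0, -0.0, 5.0]
force: [0.0, -0.2, -0.6]
grip_width: 0.0427
grip_force: 0.0
clock: 1.95
position: [0.405, -0.3044, 0.2564]
orientation: [180.0, -0.0, 5.0]
force: [0.6, -0.7, -0.1]
grip_width: 0.0427
grip_force: 0.0
clock: 2.58
position: [0.3863, -0.1053, 0.2565]
orientation: [180.0, -0.0, 5.0]
force: [0.3, 0.1, 0.5]
grip_width: 0.0425
grip_force: 0.0
clock: 3.2
position: [0.3724, 0.0573, 0.2569]
orientation: [-178.2, -0.0, 7.4]
force: [-0.2, 0.1, -0.1]
grip_width: 0.0428
grip_force: 0.0
clock: 3.82
position: [0.3617, 0.1344, 0.2712]
orientation: [-172.4, 0.1, 14.6]
force: [0.1, -0.5, -0.5]
grip_width: 0.0426
grip_force: 0.0
clock: 4.08
position: [0.3618, 0.1335, 0.2708]
orientation: [-172.5, 0.1, 14.6]
force: [-0.3, -0.7, 1.1]
grip_width: 0.0429
grip_force: 0.0
[0.36182706 0.13345534 0.27082696] [-1.72491958e+02  9.27378439e-02  1.45574173e+01]
[[ 6.14527399e-04 -9.59913445e-01 -2.80295917e-01  7.16764543e-02]
 [ 9.99999460e-01  3.54912441e-04  9.76974070e-04  1.50665946e-04]
 [-8.38330037e-04 -2.80296366e-01  9.59913144e-01 -1.17653898e-01]
 [ 0.00000000e+00  0.00000000e+00  0.00000000e+00  1.00000000e+00]] 290.0792019585256 -0.026577449833536104
```

View pics/w1.png

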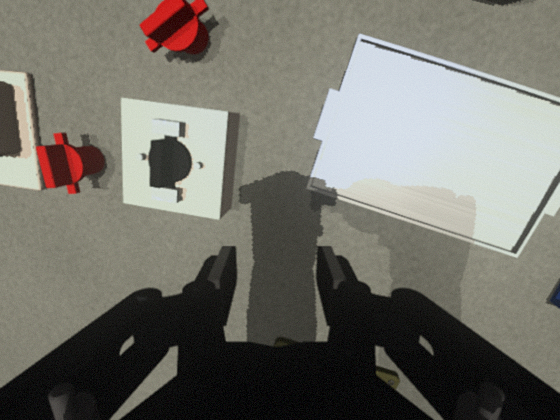

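The wrist view shows the unit at (178,160) with the strainer in its seat, the tray on the right and the red decoys on the left. The arm has stopped short and tilted, so I check the joints.

```bash
python3 - <<'E'
from h import *
o=ctrl.get_obs();print(o["joints"],o["position"],o["orientation"])
E
```

```text
[ 14.47290134   0.7121797  -23.17162653  66.22114756   7.51826775
 179.94352581] [0.36180812 0.13330496 0.27077125] [-1.72481633e+02  9.75645283e-02  1.45288901e+01]
```

The last joint is at its 180° limit, with j6 = j1+180−yaw. I turn the tool half round, to yaw ≈185.

```bash
m="python3 -m handwheel"
$m '[[0.5,0,0,0,0,0,-1],[0.5,0,0,0,-1,0,0],[0.5,0,0,0,0,0,-1],[0.5,0,0,0,0,0,-1],[0.5,0,0,0,0,0,-1]]' >/dev/null
$m '[[0.5,0,0,0,0,0,-1],[0.5,0,0,0,0,0,-1],[0.5,0,0,0,0,0,-1],[0.5,0,0,0,0,0,-1],[0.5,0,0,0,0,0,-1]]' >/dev/null
$m '[[0.5,0,0,0,0,0,-1],[0.5,0,0,0,0,0,-1],[0.5,0,0,0,0,0,-1],[0.5,0,0,0,0,0,-1],[0.5,0,0,0,0,0,-1]]' >/dev/null
$m '[[0.5,0,0,0,0,0,-1],[0.5,0,0,0,0,0,-1],[0.5,0,0,0,0,0,-1],[0.5,0,0,0,0,0,-1],[0.5,0,0,0,0,0,-1]]' >/dev/null
$m '[[0.5,0,0,0,0,0,-1],[0.5,0,0,0,0,0,-1],[0.5,0,0,0,0,0,-1],[0.5,0,0,0,0,0,-1],[0.5,0,0,0,0,0,-1]]'
cat >> h.py <<'E'
def plan(x=None,y=None,z=None,yaw=None):
    """shift (units of 0.04) in tool axes, turn in units of .12 to level tool at yaw; shift is in frame after the turn"""
    R,p=pose();e=ctrl.get_obs()["orientation"];yaw=e[2] if yaw is None else yaw
    G=Ro.from_euler('xyz',[180,0,yaw],degrees=True).as_matrix()
    d=np.array([p[i] if a is None else a for i,a in enumerate((x,y,z))])-p
    print("at",p.round(4),e.round(1),"TURN first(units)",(Ro.from_matrix(R.T@G).as_rotvec()/.12).round(2),"then SHIFT(units)",(G.T@d/.04).round(2))
E
python3 - <<'E'
from h import *
plan(.3515,.2915,.22,185)
E
```

```text
clock: 7.3
position: [0.3618, 0.1332, 0.2708]
orientation: [179.1, 0.5, 179.7]
force: [0.8, 0.4, -0.5]
grip_width: 0.0427
grip_force: 0.0
at [0.3618 0.1332 0.2708] [179.1   0.5 179.7] TURN first(units) [ 0.12  0.08 -0.77] then SHIFT(units) [-0.09  3.96  1.27]
```

```bash
m="python3 -m handwheel"
$m '[[0.5,0,0,0,0.12,0.08,-0.77],[0.5,0,1,0.3,0,0,0],[0.5,0,1,0.3,0,0,0],[0.5,0,1,0.3,0,0,0],[0.5,-0.09,0.96,0.3,0,0,0]]'
$m '[[0.5,0,0,0,0,0,0],[0.5,0,0,0,0,0,0]]' >/dev/null
python3 - <<'E'
from h import *
im=shot("wrist");save(im,"w2.png");W=im["W"];z=W[...,2]
near=np.hypot(W[...,0]-.3515,W[...,1]-.2915)<.034
g=near&(z>.087)&(z<.099);P=W[g];r=cv2.minAreaRect((P[:,:2]*1000).astype(np.float32));print("grip",g.sum(),P.mean(0),r)
c=P[:,:2]-P[:,:2].mean(0);w,V=np.linalg.eigh(c.T@c);print("bar yaw",np.degrees(np.arctan2(V[1,1],V[0,1])))
near=np.hypot(W[...,0]-.3515,W[...,1]-.2915)<.1
g=near&(abs(z-.056)<.004);print("unit",cv2.minAreaRect((W[g][:,:2]*1000).astype(np.float32)), np.median(z[g]))
plan(yaw=185)
E
```

```text
clock: 7.92
position: [0.352, 0.2926, 0.2225]
orientation: [180.0, 0.0, -175.2]
force: [1.0, 0.3, 0.3]
grip_width: 0.0429
grip_force: 0.0
grip 892 [0.3486474  0.29215204 0.09282394] ((349.76214599609375, 292.2984924316406), (52.11958312988281, 13.95854663848877), 6.124996662139893)
bar yaw -173.51196129917705
unit ((350.08831787109375, 291.8701477050781), (130.68618774414062, 129.62852478027344), 6.997384071350098) 0.05505123135344964
at [0.3521 0.2907 0.223 ] [-180.    -0.  -175.2] TURN first(units) [-0.   -0.   -0.04] then SHIFT(units) [0. 0. 0.]
```

View pics/w2.png

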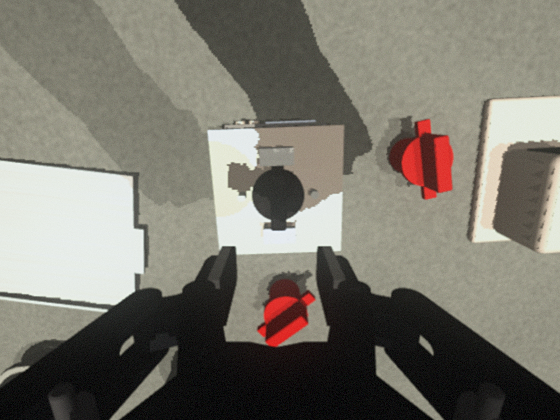

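The view shows the black strainer at (277,195) centred in the unit with both claws and pins visible, and the red decoys off to the sides. Bar yaw is 6.4° and unit yaw 7.0°. I descend and grip.

```bash
m="python3 -m handwheel"
$m '[[0.5,0.05,0.03,1,0,0,-0.22],[0.5,0,0,1,0,0,0],[0.5,0,0,0.8,0,0,0],[0.5,0,0,0.47,0,0,0],[0.5,0,0,0,0,0,0]]' 60
$m '[[0,0,0,0,0,0,0],[0,0,0,0,0,0,0],[0,0,0,0,0,0,0],[0,0,0,0,0,0,0],[0,0,0,0,0,0,0]]' 60
```

```text
clock: 8.85
position: [0.3494, 0.2909, 0.0915]
orientation: [-179.9, -0.1, -173.8]
force: [0.8, -0.5, 0.1]
grip_width: 0.0427
grip_force: 0.0
clock: 9.48
position: [0.3512, 0.2933, 0.0935]
orientation: [179.9, 0.2, -173.7]
force: [-0.6, -1.0, 6.6]
grip_width: 0.0128
grip_force: 59.7
```

```bash
m="python3 -m handwheel"
$m '[[0,0,0,-0.02,0,0,-0.8],[0,0,0,0,0,0,-0.8],[0,0,0,0,0,0,-0.8],[0,0,0,0,0,0,-0.8],[0,0,0,0,0,0,-0.8]]' 80
$m '[[0,0,0,0,0,0,-0.8],[0,0,0,0,0,0,-0.8],[0,0,0,0,0,0,-0.8],[0,0,0,0,0,0,-0.8],[0,0,0,0,0,0,-0.8]]'
$m '[[0,0,0,0,0,0,-0.2],[0,0,0,0,0,0,0]]'
```

```text
clock: 10.1
position: [0.3507, 0.2934, 0.0936]
orientation: [180.0, 0.1, -146.0]
force: [-0.4, -0.3, 1.7]
grip_width: 0.0128
grip_force: 78.1
clock: 10.72
position: [0.3506, 0.2935, 0.0936]
orientation: [-180.0, 0.1, -118.5]
force: [0.0, 1.2, 1.3]
grip_width: 0.0124
grip_force: 78.1
clock: 10.98
position: [0.3506, 0.2934, 0.0936]
orientation: [-180.0, 0.1, -117.3]
force: [-1.1, 0.2, 4.9]
grip_width: 0.0126
grip_force: 78.7
```

```bash
m="python3 -m handwheel"
$m '[[0,0,0,-0.4,0,0,0],[0,0,0,-0.8,0,0,0],[0,0,0,-0.8,0,0,0],[0,0,0,-0.8,0,0,0],[0,0,0,-0.4,0,0,0]]'
$m '[[0,0,0,0,0,0,0],[0,0,0,0,0,0,0]]'
python3 - <<'E'
from h import *
im=shot("wrist");save(im,"w3.png")
t=shot("top");W=t["W"];z=W[...,2];u,v=np.meshgrid(range(560),range(420))
b=(u>215)&(u<345)&(v>180)&(v<280)
f=t["frame"].astype(int);br=b&(f.min(-1)>150);print(br.sum(),np.percentile(f.min(-1)[b],[5,50,95]))
# inner floor & rim: strip off the handle tabs by opening
m=cv2.morphologyEx(br.astype(np.uint8),cv2.MORPH_OPEN,np.ones((25,25)))>0
P=(W[m][:,:2]*1000).astype(np.float32);print(cv2.minAreaRect(P),np.median(z[m]))
for n,(uu,vv) in dict(A=(273,144),B=(196,155),C=(347,163),D=(434,194)).items():
    w=W[vv-30:vv+30,uu-30:uu+30]; q=w[w[...,2]>.03]; c=(np.percentile(q,2,0)+np.percentile(q,98,0))/2
    print(n,rim(W,c[:2],.085))
E
```

```text
clock: 11.6
position: [0.3504, 0.2927, 0.2222]
orientation: [-179.9, 0.1, -117.4]
force: [-0.9, 0.7, -2.1]
grip_width: 0.0124
grip_force: 78.3
clock: 11.85
position: [0.3495, 0.2921, 0.2198]
orientation: [180.0, -0.1, -117.3]
force: [0.8, -0.2, -1.8]
grip_width: 0.0126
grip_force: 78.3
6361 [101. 150. 162.]
((nan, nan), (0.0, 0.0), 0.0) nan
A [ 0.0497  0.6786 -0.0074  0.0658  0.6787 -0.0077  0.0709]
B [0.0776 0.6403 0.2028 0.0468 0.6405 0.2029 0.0519]
C [ 0.0911  0.6233 -0.2093  0.0356  0.6233 -0.2094  0.0397]
D [ 0.1049  0.5405 -0.4352  0.0262  0.5408 -0.4361  0.0314]
```

View pics/w3.png

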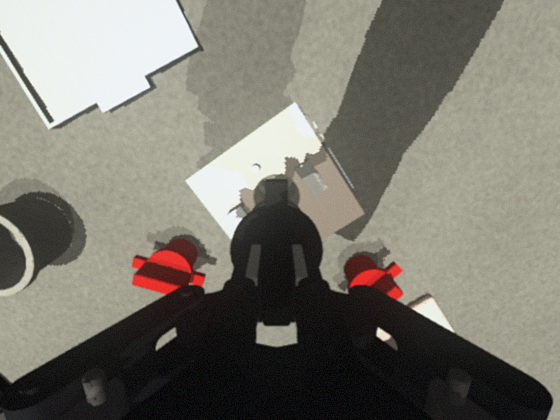

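The strainer hangs in the gripper at (277,240) and the hole is empty behind it, so it is out. Next comes the tray pose.

```bash
python3 - <<'E'
from h import *
t=shot("top");W=t["W"];u,v=np.meshgrid(range(560),range(420))
f=t["frame"].astype(int).min(-1)
br=(u>215)&(u<345)&(v>180)&(v<280)&(f>125)
m=(cv2.morphologyEx(br.astype(np.uint8),cv2.MORPH_OPEN,np.ones((31,31)))>0)
# intersect rays with z=.01
r=t["rays"][m];d=np.c_[r,np.ones(len(r))]@t["Rc"].T;s=(.012-t["tc"][2])/d[:,2];P=t["tc"]+d*s[:,None]
print(m.sum(),br.sum(),cv2.minAreaRect((P[:,:2]*1000).astype(np.float32)))
E
```

```text
7002 7233 ((442.85009765625, -22.701858520507812), (295.5688781738281, 190.84031677246094), 87.83773040771484)
```

```bash
m="python3 -m handwheel"
$m '[[0,0,0,0,0,0,0.92],[0,0,0,0,0,0,0.92],[0,0,0,0,0,0,0.91],[0,0,0,0,0,0,0.91],[0,0,0,0,0,0,0.91]]'>/dev/null
$m '[[0,0,0,0,0,0,0.91],[0,0,0,0,0,0,0.91],[0,0,0,0,0,0,0.91],[0,0,0,0,0,0,0.91],[0,0,0,0,0,0,0.91]]'
python3 -c "
from h import *
plan(.4465,.067,.12,180)"
```

```text
clock: 13.25
position: [0.3498, 0.2924, 0.2201]
orientation: [-180.0, -0.1, 179.8]
force: [0.1, 0.6, -1.8]
grip_width: 0.0125
grip_force: 78.3
at [0.3498 0.2924 0.2201] [-1.800e+02 -1.000e-01  1.798e+02] TURN first(units) [-0.01 -0.01 -0.03] then SHIFT(units) [-2.42 -5.63  2.5 ]
```

```bash
m="python3 -m handwheel"
$m '[[0,-0.4,-0.9,0,0,0,0],[0,-0.4,-0.95,0,0,0,0],[0,-0.4,-0.95,0,0,0,0],[0,-0.4,-0.95,0.3,0,0,0],[0,-0.4,-0.95,0.5,0,0,0]]'>/dev/null
$m '[[0,-0.42,-0.93,0.5,0,0,0],[0,0,0,0.7,0,0,0],[0,0,0,0.7,0,0,0],[0,0,0,0.4,0,0,0],[0,0,0,0,0,0,0]]'
python3 -c "
from h import *
plan(.4465,.067,.085,180)"
```

```text
clock: 14.5
position: [0.4452, 0.0672, 0.0953]
orientation: [-180.0, -0.2, 180.0]
force: [-0.1, -0.3, -1.8]
grip_width: 0.0123
grip_force: 78.7
at [0.4452 0.0672 0.0953] [-180.    -0.2  180. ] TURN first(units) [-0.   -0.03 -0.  ] then SHIFT(units) [-0.03 -0.01  0.26]
```

```bash
m="python3 -m handwheel"
$m '[[0,0,0,0.12,0,0,0],[0,0,0,0.12,0,0,0],[0,0,0,0.02,0,0,0],[0,0,0,0,0,0,0]]'
$m '[[0,0,0,0.02,0,0,0],[0,0,0,0,0,0,0]]'
```

```text
clock: 15.0
position: [0.447, 0.0676, 0.0867]
orientation: [180.0, 0.0, 180.0]
force: [-0.3, -0.5, -1.6]
grip_width: 0.0123
grip_force: 78.7
clock: 15.25
position: [0.447, 0.0676, 0.0858]
orientation: [180.0, 0.0, 180.0]
force: [-0.5, -0.2, -2.1]
grip_width: 0.0122
grip_force: 78.7
```

```bash
m="python3 -m handwheel"
$m '[[0,0,0,0.02,0,0,0],[0,0,0,0,0,0,0],[0,0,0,0.02,0,0,0],[0,0,0,0,0,0,0]]'
```

```text
clock: 15.75
position: [0.447, 0.0675, 0.0847]
orientation: [180.0, 0.0, 180.0]
force: [-2.0, 0.3, 4.5]
grip_width: 0.0126
grip_force: 79.8
```

```bash
m="python3 -m handwheel"
$m '[[0.4,0,0,0,0,0,0],[0.4,0,0,0,0,0,0],[0.4,0,0,0,0,0,0],[0.4,0,0,-0.5,0,0,0],[0.4,0,0,-0.8,0,0,0]]'
$m '[[0.35,0,0,-0.9,0,0,0],[0.35,0,0,-0.9,0,0,0],[0.35,0,0,0,0,0,0]]'
python3 - <<'E'
from h import *
im=shot("wrist");W=im["W"];save(im,"w4.png")
print(rim(W,(.6786,-.0075),.085))
plan(.6786,-.0735,.12,180)
E
```

```text
clock: 16.38
position: [0.4458, 0.0674, 0.1357]
orientation: [-180.0, -0.2, 180.0]
force: [0.1, 0.4, 0.0]
grip_width: 0.0343
grip_force: 0.0
clock: 16.75
position: [0.4491, 0.0679, 0.2107]
orientation: [179.9, 0.4, 180.0]
force: [0.2, 0.0, -0.3]
grip_width: 0.0298
grip_force: 0.0
[ 4.640e-02  6.812e-01 -6.000e-04  6.850e-02  6.610e-01 -1.360e-02
  6.740e-02]
at [0.4479 0.0676 0.209 ] [180.    0.2 180. ] TURN first(units) [ 0.01  0.03 -0.  ] then SHIFT(units) [-5.77 -3.53  2.23]
```

View pics/w4.png

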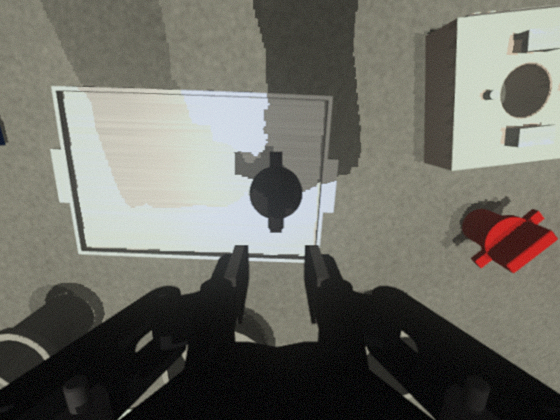

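The strainer stands upright in the tray at (276,190) and has been released. Next is bowl1, pinched on its −y side.

```bash
m="python3 -m handwheel"
$m '[[0.35,-1,-0.6,0,0,0,0],[0.35,-1,-0.6,0,0,0,0],[0.35,-1,-0.6,0,0,0,0],[0.35,-1,-0.6,0.4,0,0,0],[0.35,-1,-0.6,0.6,0,0,0]]'>/dev/null
$m '[[0.35,-0.77,-0.53,0.6,0,0,0],[0.35,0,0,0.6,0,0,0],[0.35,0,0,0,0,0,0]]'
python3 - <<'E'
from h import *
im=shot("wrist");print("wrist",rim(im["W"],(.6786,-.0075),.085))
im=shot("top");save(im,"t2.png");print("top",rim(im["W"],(.6786,-.0075),.08))
plan(.6786,-.0735,.049,180)
E
```

```text
clock: 17.8
position: [0.6747, -0.0737, 0.1154]
orientation: [179.9, -0.5, 180.0]
force: [-0.4, 1.0, -0.1]
grip_width: 0.0297
grip_force: 0.0
wrist [ 0.1878  1.7726 -0.1778  1.1195  0.661  -0.049   0.041 ]
top [ 0.599   0.6344 -0.0452  0.0172  0.6254 -0.0483  0.0363]
at [ 0.6767 -0.0734  0.1192] [ 1.8e+02 -1.0e-01  1.8e+02] TURN first(units) [ 0.01 -0.02 -0.  ] then SHIFT(units) [-0.05 -0.    1.75]
```

View pics/t2.png

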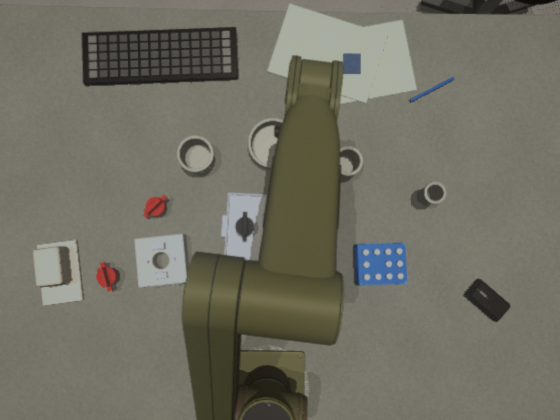

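Bowl1 still sits at (271,144), half hidden by the arm and unmoved. I descend and pinch it.

```bash
m="python3 -m handwheel"
$m '[[0.35,-0.05,0,0.6,0,0,0],[0.35,0,0,0.6,0,0,0],[0.35,0,0,0.5,0,0,0],[0.35,0,0,0.05,0,0,0],[0.35,0,0,0,0,0,0]]'
$m '[[0,0,0,0,0,0,0],[0,0,0,0,0,0,0],[0,0,0,0,0,0,0],[0,0,0,0,0,0,0]]' 80
```

```text
clock: 18.52
position: [0.6804, -0.0735, 0.0515]
orientation: [180.0, 0.1, -180.0]
force: [0.0, 0.7, 0.7]
grip_width: 0.03
grip_force: 0.0
clock: 19.02
position: [0.6803, -0.0735, 0.0519]
orientation: [179.9, 0.1, -180.0]
force: [-1.4, 0.4, 6.9]
grip_width: 0.0083
grip_force: 83.8
```

```bash
m="python3 -m handwheel"
$m '[[0,0,0,-0.5,0,0,0],[0,0,0,-0.8,0,0,0],[0,0,0,-0.5,0,0,0],[0,0,0,0,0,0,0]]'
$m '[[0,0.8,-0.25,0,0,0,0],[0,0.8,-0.25,0,0,0,0],[0,0.8,-0.25,0,0,0,0],[0,0.8,-0.25,0,0,0,0],[0,0.8,-0.25,0,0,0,0]]'>/dev/null
$m '[[0,0.8,-0.25,0,0,0,0],[0,0.8,-0.24,0,0,0,0],[0,0.4,-0.1,0,0,0,0],[0,0,0,0,0,0,0],[0,0,0,0,0,0,0]]'
python3 - <<'E'
from h import *
im=shot("wrist");save(im,"w5.png");
plan(.441,-.147,.058,180)
E
```

```text
clock: 19.52
position: [0.6813, -0.074, 0.1243]
orientation: [-180.0, 0.3, 180.0]
force: [-0.2, 0.2, -1.1]
grip_width: 0.0082
grip_force: 83.0
clock: 20.78
position: [0.4412, -0.1474, 0.1221]
orientation: [180.0, 0.1, -180.0]
force: [0.2, -0.6, -1.1]
grip_width: 0.0081
grip_force: 82.9
at [ 0.4413 -0.1473  0.1221] [ 1.8e+02  1.0e-01 -1.8e+02] TURN first(units) [0.   0.02 0.  ] then SHIFT(units) [0.01 0.01 1.6 ]
```

View pics/w5.png

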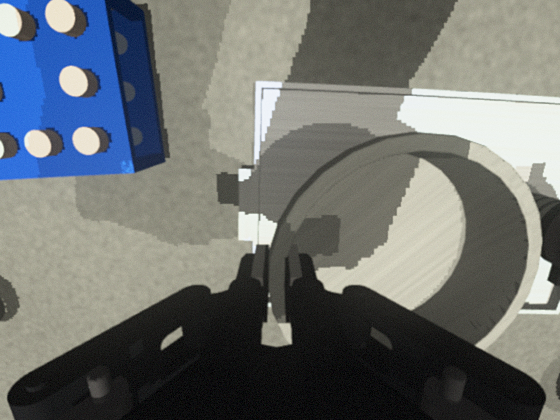

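Bowl1 is held at its rim at (280,290), level over the tray, with the rack clear at the top left. I lower it.

```bash
m="python3 -m handwheel"
$m '[[0,0,0,0.6,0,0,0],[0,0,0,0.6,0,0,0],[0,0,0,0.35,0,0,0],[0,0,0,0.05,0,0,0],[0,0,0,0,0,0,0]]'
$m '[[0,0,0,0.03,0,0,0],[0,0,0,0,0,0,0],[0,0,0,0.02,0,0,0],[0,0,0,0,0,0,0]]'
```

```text
clock: 21.45
position: [0.4407, -0.1468, 0.0584]
orientation: [179.9, 0.1, -180.0]
force: [-0.4, 0.6, 2.4]
grip_width: 0.0079
grip_force: 86.8
clock: 21.95
position: [0.4402, -0.1474, 0.0563]
orientation: [180.0, 0.1, 180.0]
force: [-0.3, 0.6, 4.4]
grip_width: 0.0076
grip_force: 89.7
```

```bash
m="python3 -m handwheel"
$m '[[0.3,0,0,0,0,0,0],[0.3,0,0,0,0,0,0],[0.3,0,0,0,0,0,0],[0.35,0,0,-0.5,0,0,0],[0.35,0,0,-0.8,0,0,0]]'
$m '[[0.35,0,0,-1,0,0,0],[0.35,0,0,-1,0,0,0],[0.35,-0.7,1,0,0,0,0],[0.35,-0.7,1,0,0,0,0],[0.35,-0.7,1,0,0,0,0]]'>/dev/null
$m '[[0.35,-0.7,1,0,0,0,0],[0.35,-0.7,1,0,0,0,0],[0.35,-0.7,1,0,0,0,0],[0.35,-0.8,1,0,0,0,0],[0.35,0,0.6,0,0,0,0]]'
$m '[[0.35,0,0,0,0,0,0],[0.35,0,0,0,0,0,0]]'
python3 - <<'E'
from h import *
t=shot("top");save(t,"t3.png");W=t["W"]
print("b1",rim(W,(.441,-.081),.08))
print("b3",rim(W,(.6403,.2028),.07))
print("b4",rim(W,(.6233,-.2093),.06))
plan(.6403,.1568,.12,180)
E
```

```text
clock: 22.58
position: [0.4384, -0.1469, 0.1075]
orientation: [179.9, -0.2, 180.0]
force: [-0.0, -0.1, -0.4]
grip_width: 0.0299
grip_force: 0.0
clock: 23.82
position: [0.6414, 0.1587, 0.1871]
orientation: [180.0, 0.1, -180.0]
force: [-1.3, 0.4, -0.4]
grip_width: 0.0299
grip_force: 0.0
clock: 24.08
position: [0.6388, 0.1559, 0.188]
orientation: [-180.0, -0.1, 180.0]
force: [-0.1, 0.1, 0.2]
grip_width: 0.03
grip_force: 0.0
b1 [ 0.0534  0.443  -0.0843  0.0654  0.443  -0.0843  0.0697]
b3 [0.6576 0.6077 0.1702 0.0199 0.6086 0.1718 0.0371]
b4 [ 0.0907  0.6231 -0.2092  0.0358  0.6233 -0.2092  0.0398]
at [0.6389 0.1556 0.1882] [-180.    -0.   179.9] TURN first(units) [-0.   -0.01 -0.01] then SHIFT(units) [-0.04  0.03  1.7 ]
```

View pics/t3.png

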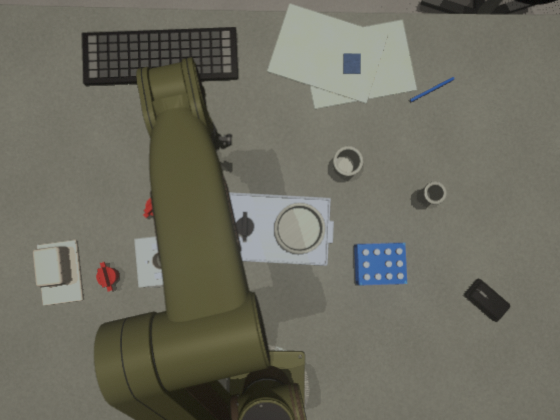

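Bowl1 now stands in the tray at (300,230) with the strainer beside it at (245,227). The arm hides bowl3, so I check that with the scene camera.

```bash
python3 - <<'E'
from h import *
t=shot("scene");W=t["W"]
def r2(cx,cy,h,rad):
    m=(np.hypot(W[...,0]-cx,W[...,1]-cy)<rad)&(abs(W[...,2]-h)<.006)
    P=W[m][:,:2];print(m.sum(),circ(P).round(4),P.min(0).round(3),P.max(0).round(3))
r2(.443,-.0843,.05,.08);r2(.6403,.2028,.074,.08);r2(.6233,-.2093,.088,.07)
save(t,"s3.png",(220,230,360,330),4)
E
```

```text
91 [ 0.4397 -0.0803  0.0683] [ 0.456 -0.15 ] [ 0.511 -0.052]
332 [0.639  0.2047 0.0457] [0.589 0.155] [0.689 0.254]
199 [ 0.6232 -0.2067  0.0358] [ 0.584 -0.249] [ 0.664 -0.167]
```

View pics/s3.png

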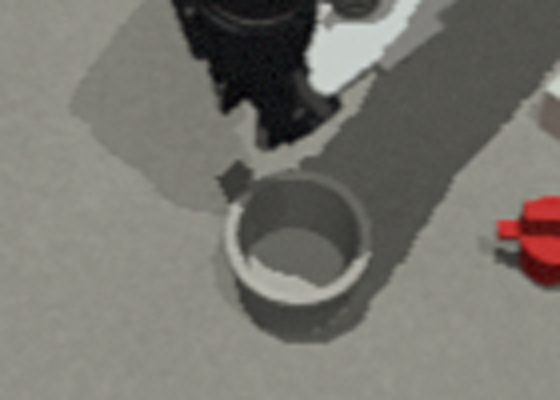

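Bowl3 is still in place at (300,240) in the crop, with the gripper above its near rim. I descend and pinch it.

```bash
m="python3 -m handwheel"
$m '[[0.35,-0.02,0.05,0.8,0,0,0],[0.35,0,0,0.8,0,0,0],[0.35,0,0,0.7,0,0,0],[0.35,0,0,0.37,0,0,0],[0.35,0,0,0,0,0,0]]'
$m '[[0,0,0,0,0,0,0],[0,0,0,0,0,0,0],[0,0,0,0,0,0,0],[0,0,0,0,0,0,0]]' 80
$m '[[0,0,0,-0.5,0,0,0],[0,0,0,-0.8,0,0,0],[0,0,0,-0.9,0,0,0],[0,0,0,-0.9,0,0,0],[0,0,0,0,0,0,0]]'
python3 - <<'E'
from h import *
plan(.443,-.1303,.2,180)
E
```

```text
clock: 24.8
position: [0.6397, 0.1578, 0.0806]
orientation: [-180.0, -0.1, 179.9]
force: [-0.5, 0.5, 0.5]
grip_width: 0.0298
grip_force: 0.0
clock: 25.3
position: [0.6415, 0.1589, 0.0829]
orientation: [179.9, 0.2, 180.0]
force: [-0.4, -0.9, 6.8]
grip_width: 0.0075
grip_force: 80.4
clock: 25.92
position: [0.6426, 0.1592, 0.2087]
orientation: [179.9, 0.4, 180.0]
force: [0.4, -0.4, -2.3]
grip_width: 0.0075
grip_force: 79.7
at [0.6426 0.1592 0.2087] [179.9   0.4 180. ] TURN first(units) [ 0.01  0.06 -0.  ] then SHIFT(units) [ 4.99 -7.24  0.22]
```

```bash
m="python3 -m handwheel"
$m '[[0,0.62,-0.9,0,0,0,0],[0,0.62,-0.9,0,0,0,0],[0,0.62,-0.9,0,0,0,0],[0,0.62,-0.9,0,0,0,0],[0,0.62,-0.9,0,0,0,0]]'>/dev/null
$m '[[0,0.62,-0.9,0,0,0,0],[0,0.62,-0.9,0,0,0,0],[0,0.65,-0.94,0,0,0,0],[0,0,0,0,0,0,0],[0,0,0,0,0,0,0]]'
python3 - <<'E'
from h import *
plan(.443,-.1303,.095,180)
t=shot("wrist");save(t,"w6.png")
W=shot("scene")["W"]
def r2(cx,cy,h,rad):
    m=(np.hypot(W[...,0]-cx,W[...,1]-cy)<rad)&(abs(W[...,2]-h)<.006)
    P=W[m][:,:2];print(m.sum(),circ(P).round(4),P.min(0).round(3),P.max(0).round(3))
r2(.443,-.0843,.05,.08);r2(.443,-.0843,.199,.08)
E
```

```text
clock: 27.18
position: [0.4406, -0.1306, 0.2043]
orientation: [179.9, -0.0, 180.0]
force: [0.2, 0.3, -1.6]
grip_width: 0.0078
grip_force: 79.9
at [ 0.4406 -0.1306  0.2043] [179.9  -0.  180. ] TURN first(units) [ 0.01 -0.01 -0.01] then SHIFT(units) [-0.06  0.01  2.73]
259 [ 0.4425 -0.0816  0.0654] [ 0.373 -0.152] [ 0.513 -0.012]
141 [ 0.442  -0.0836  0.0457] [ 0.392 -0.149] [ 0.491 -0.036]
```

View pics/w6.png

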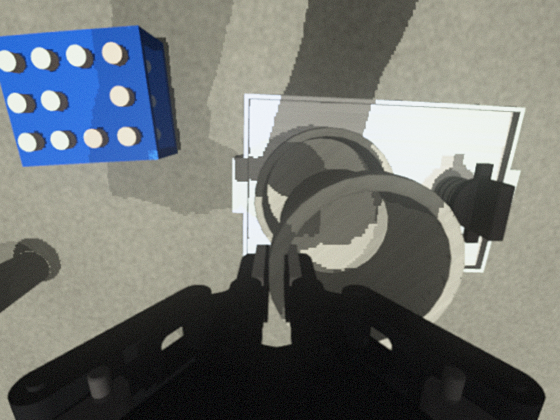

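Bowl3 hangs level at (370,250), above bowl1 at (320,195), and the scene camera agrees to within 2 mm. I lower it.

```bash
m="python3 -m handwheel"
$m '[[0,-0.04,0,0.7,0,0,0],[0,0,0,0.8,0,0,0],[0,0,0,0.7,0,0,0],[0,0,0,0.45,0,0,0],[0,0,0,0,0,0,0]]'
$m '[[0,0,0,0.08,0,0,0],[0,0,0,0,0,0,0],[0,0,0,0.03,0,0,0],[0,0,0,0,0,0,0]]'
```

```text
clock: 27.9
position: [0.4417, -0.1296, 0.0978]
orientation: [179.9, -0.2, -179.9]
force: [0.3, -0.0, -1.1]
grip_width: 0.0078
grip_force: 79.9
clock: 28.4
position: [0.4427, -0.1309, 0.0951]
orientation: [180.0, 0.1, 180.0]
force: [-0.8, -0.2, -2.1]
grip_width: 0.0077
grip_force: 79.9
```

```bash
m="python3 -m handwheel"
$m '[[0,0,0,0.05,0,0,0],[0,0,0,0,0,0,0],[0,0,0,0.03,0,0,0],[0,0,0,0,0,0,0]]'
$m '[[0,0,0,0.03,0,0,0],[0,0,0,0,0,0,0]]'
```

```text
clock: 28.9
position: [0.4428, -0.1312, 0.0919]
orientation: [-180.0, 0.1, 180.0]
force: [1.1, -1.9, 2.1]
grip_width: 0.0076
grip_force: 81.2
clock: 29.15
position: [0.4429, -0.1314, 0.0909]
orientation: [-179.9, 0.1, 180.0]
force: [-0.7, -4.1, 4.6]
grip_width: 0.0076
grip_force: 82.5
```

```bash
m="python3 -m handwheel"
$m '[[0.3,0,0,0,0,0,0],[0.3,0,0,0,0,0,0],[0.3,0,0,0,0,0,0],[0.3,0,0,-0.5,0,0,0],[0.3,0,0,-0.8,0,0,0]]'
$m '[[0.3,0,0,-0.8,0,0,0],[0.3,0,0,-0.6,0,0,0],[0.3,-0.9,-0.57,0,0,0,0],[0.3,-0.9,-0.57,0,0,0,0],[0.3,-0.9,-0.57,0,0,0,0]]'>/dev/null
$m '[[0.3,-0.9,-0.57,0,0,0,0],[0.3,-0.9,-0.57,0,0,0,0],[0.3,0,0,0,0,0,0],[0.3,0,0,0,0,0,0]]'
cat >> h.py <<'E'
def r2(W,cx,cy,h,rad,t=.006):
    m=(np.hypot(W[...,0]-cx,W[...,1]-cy)<rad)&(abs(W[...,2]-h)<t)
    P=W[m][:,:2];print(m.sum(),circ(P).round(4),"box mid",((P.min(0)+P.max(0))/2).round(4),"size",(P.max(0)-P.min(0)).round(3))
E
python3 - <<'E'
from h import *
W=shot("top")["W"]
print("top");r2(W,.443,-.084,.054,.08);r2(W,.443,-.084,.082,.06)
W=shot("scene")["W"]
print("scene");r2(W,.443,-.084,.05,.08);r2(W,.443,-.084,.082,.06);r2(W,.6231,-.2092,.088,.06)
plan(.6231,-.2452,.098,180)
E
```

```text
clock: 29.78
position: [0.4413, -0.1303, 0.1418]
orientation: [179.9, -0.2, 180.0]
force: [0.2, 0.2, 0.6]
grip_width: 0.0256
grip_force: 0.0
clock: 30.9
position: [0.6216, -0.2444, 0.1976]
orientation: [179.9, -0.1, 180.0]
force: [-0.5, -0.2, -0.1]
grip_width: 0.0253
grip_force: 0.0
top
404 [ 0.4429 -0.0838  0.0652] box mid [ 0.4435 -0.0851] size [0.137 0.137]
329 [ 0.4435 -0.0879  0.0457] box mid [ 0.4439 -0.0885] size [0.099 0.097]
scene
359 [ 0.4455 -0.0775  0.0611] box mid [ 0.4424 -0.0803] size [0.139 0.138]
241 [ 0.4435 -0.0856  0.0458] box mid [ 0.4429 -0.0852] size [0.099 0.098]
202 [ 0.6234 -0.2068  0.0359] box mid [ 0.6231 -0.2079] size [0.081 0.081]
at [ 0.6213 -0.2442  0.1984] [ 1.799e+02 -1.000e-01 -1.800e+02] TURN first(units) [ 0.01 -0.01  0.  ] then SHIFT(units) [-0.04 -0.03  2.51]
```

```bash
m="python3 -m handwheel"
$m '[[0.3,-0.03,-0.02,0.7,0,0,0],[0.3,0,0,0.8,0,0,0],[0.3,0,0,0.7,0,0,0],[0.3,0,0,0.28,0,0,0],[0.3,0,0,0,0,0,0]]'
$m '[[0,0,0,0,0,0,0],[0,0,0,0,0,0,0],[0,0,0,0,0,0,0],[0,0,0,0,0,0,0]]' 80
$m '[[0,0,0,-0.5,0,0,0],[0,0,0,-0.8,0,0,0],[0,0,0,-0.9,0,0,0],[0,0,0,-0.9,0,0,0],[0,0,0,0,0,0,0]]'
python3 - <<'E'
from h import *
W=shot("scene")["W"];o=ctrl.get_obs()
r2(W,.6231,-.2092,.088+o["position"][2]-.0985,.06)
plan(.4437,-.1235,.24,180)
E
```

```text
clock: 31.62
position: [0.6229, -0.2452, 0.0991]
orientation: [180.0, -0.0, -180.0]
force: [-0.1, 0.4, 0.7]
grip_width: 0.0261
grip_force: 0.0
clock: 32.12
position: [0.6247, -0.246, 0.101]
orientation: [-180.0, 0.2, 180.0]
force: [-0.7, 0.2, 5.9]
grip_width: 0.0063
grip_force: 75.3
clock: 32.75
position: [0.6256, -0.2467, 0.2269]
orientation: [-179.9, 0.4, 180.0]
force: [-0.0, -1.4, 0.0]
grip_width: 0.0063
grip_force: 74.4
227 [ 0.6255 -0.2092  0.0352] box mid [ 0.6267 -0.2151] size [0.08 0.09]
at [ 0.6245 -0.2462  0.2245] [-179.9    0.2  180. ] TURN first(units) [-0.01  0.03 -0.  ] then SHIFT(units) [ 4.52  3.07 -0.39]
```

```bash
m="python3 -m handwheel"
$m '[[0,0.9,0.61,0,0,0,0],[0,0.9,0.61,0,0,0,0],[0,0.9,0.61,0,0,0,0],[0,0.9,0.61,0,0,0,0],[0,0.9,0.61,0,0,0,0]]'
$m '[[0,0,0,0,0,0,0],[0,0,0,0,0,0,0]]'
python3 - <<'E'
from h import *
W=shot("scene")["W"];p=ctrl.get_obs()["position"];h=.088+p[2]-.101
print("held");r2(W,.4437,-.0875,h,.055,.008)
m=(np.hypot(W[...,0]-.4437,W[...,1]+.0875)<.043)&(abs(W[...,2]-h)<.012);P=W[m];print("tilt",np.linalg.lstsq(np.c_[P[:,:2],np.ones(len(P))],P[:,2],rcond=None)[0].round(3),h,np.percentile(P[:,2],[5,50,95]))
print("bowl3");r2(W,.4437,-.0875,.082,.06)
im=shot("wrist");save(im,"w7.png");plan(.4437,-.1235,.12,180)
E
```

```text
clock: 33.42
position: [0.4411, -0.1227, 0.2213]
orientation: [179.9, -0.2, 180.0]
force: [-0.5, 0.2, -1.5]
grip_width: 0.006
grip_force: 88.6
clock: 33.67
position: [0.4437, -0.1238, 0.2225]
orientation: [180.0, -0.0, 180.0]
force: [0.8, -0.2, -1.0]
grip_width: 0.006
grip_force: 88.6
held
229 [ 0.4441 -0.0864  0.0353] box mid [ 0.4434 -0.0944] size [0.08  0.091]
tilt [ 0.003 -0.015  0.204] 0.2096741202026424 [0.19943349 0.20739412 0.21364906]
bowl3
180 [ 0.4433 -0.0857  0.0458] box mid [ 0.4436 -0.0839] size [0.1   0.101]
at [ 0.4445 -0.1242  0.2228] [180.   0. 180.] TURN first(units) [ 0.  0. -0.] then SHIFT(units) [0.02 0.02 2.57]
```

View pics/w7.png

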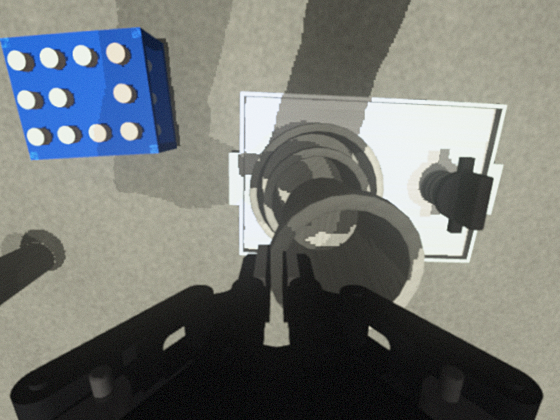

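Bowl4 hangs level at (350,250), and it lines up with bowl3 to 1 mm in the scene camera. I lower it.

```bash
m="python3 -m handwheel"
$m '[[0,0.02,0.02,0.6,0,0,0],[0,0,0,0.7,0,0,0],[0,0,0,0.7,0,0,0],[0,0,0,0.5,0,0,0],[0,0,0,0,0,0,0]]'
$m '[[0,0,0,0.1,0,0,0],[0,0,0,0,0,0,0],[0,0,0,0.05,0,0,0],[0,0,0,0,0,0,0]]'
$m '[[0,0,0,0.03,0,0,0],[0,0,0,0,0,0,0]]'
```

```text
clock: 34.4
position: [0.4423, -0.123, 0.1215]
orientation: [179.9, -0.2, 180.0]
force: [0.3, -0.9, -0.9]
grip_width: 0.006
grip_force: 88.7
clock: 34.9
position: [0.443, -0.1229, 0.1174]
orientation: [180.0, 0.0, 180.0]
force: [-0.2, -0.5, -0.3]
grip_width: 0.0058
grip_force: 88.7
clock: 35.15
position: [0.4428, -0.1228, 0.116]
orientation: [180.0, 0.0, 180.0]
force: [0.5, 0.3, -1.2]
grip_width: 0.0057
grip_force: 88.7
```

```bash
m="python3 -m handwheel"
$m '[[0,0,0,0.03,0,0,0],[0,0,0,0,0,0,0],[0,0,0,0.03,0,0,0],[0,0,0,0,0,0,0]]'
$m '[[0,0,0,0.03,0,0,0],[0,0,0,0,0,0,0]]'
```

```text
clock: 35.65
position: [0.4428, -0.1228, 0.1135]
orientation: [180.0, 0.0, 180.0]
force: [0.9, 0.1, -1.2]
grip_width: 0.0058
grip_force: 88.7
clock: 35.9
position: [0.4429, -0.1233, 0.1132]
orientation: [-180.0, 0.0, 180.0]
force: [-2.7, -0.5, 5.0]
grip_width: 0.0061
grip_force: 89.9
```

```bash
m="python3 -m handwheel"
$m '[[0.25,0,0,0,0,0,0],[0.25,0,0,0,0,0,0],[0.25,0,0,0,0,0,0],[0.25,0,0,-0.5,0,0,0],[0.25,0,0,-0.8,0,0,0]]'
$m '[[0.25,0,0,-0.8,0,0,0],[0.25,-0.27,-0.93,0,0,0,0],[0.25,-0.27,-0.93,0,0,0,0],[0.25,-0.27,-0.94,0,0,0,0],[0.25,-0.27,-0.94,0,0,0,0]]'>/dev/null
$m '[[0.25,-0.27,-0.94,0,0,0,0],[0.25,-0.27,-0.94,0,0,0,0],[0.25,-0.27,-0.93,0,0,0,0],[0.25,-0.27,-0.93,0,0,0,0],[0.25,-0.28,-0.94,0,0,0,0]]'
$m '[[0.25,0,0,0,0,0,0],[0.25,0,0,0,0,0,0]]'>/dev/null
python3 - <<'E'
from h import *
im=shot("top");save(im,"t4.png");W=im["W"]
for c,h,r in(((.443,-.084),.054,.08),((.4435,-.088),.082,.06),((.4435,-.088),.1,.05),((.5406,-.4352),.103,.05)):r2(W,*c,h,r)
print("sc");W=shot("scene")["W"]
for c,h,r in(((.4435,-.088),.1,.05),((.5406,-.4352),.103,.05)):r2(W,*c,h,r)
plan(.5406,-.46,.113,180)
E
```

```text
clock: 36.52
position: [0.4418, -0.1225, 0.1639]
orientation: [179.9, -0.2, 180.0]
force: [1.6, -0.0, -1.1]
grip_width: 0.0215
grip_force: 0.0
clock: 37.78
position: [0.5406, -0.4609, 0.1958]
orientation: [180.0, -0.0, 180.0]
force: [0.4, -0.2, 0.2]
grip_width: 0.0212
grip_force: 0.0
386 [ 0.4428 -0.0841  0.0651] box mid [ 0.4435 -0.085 ] size [0.137 0.137]
340 [ 0.4435 -0.0879  0.0455] box mid [ 0.4439 -0.0884] size [0.099 0.096]
261 [ 0.4431 -0.0895  0.0358] box mid [ 0.4434 -0.0899] size [0.077 0.079]
188 [ 0.54   -0.4347  0.0262] box mid [ 0.5408 -0.4337] size [0.061 0.058]
sc
201 [ 0.4429 -0.0873  0.0357] box mid [ 0.4429 -0.0886] size [0.081 0.081]
123 [ 0.5394 -0.4351  0.0258] box mid [ 0.5392 -0.436 ] size [0.059 0.065]
at [ 0.5401 -0.4586  0.1962] [ 179.9   -0.  -180. ] TURN first(units) [ 0.01 -0.    0.  ] then SHIFT(units) [-0.01 -0.04  2.08]
```

View pics/t4.png

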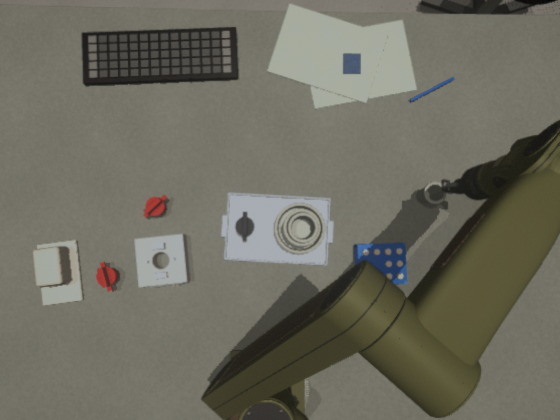

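Bowls 1, 3 and 4 are nested at (300,229), the strainer is at (245,227), and bowl5 is at (434,193) under the gripper. I descend and pinch bowl5.

```bash
m="python3 -m handwheel"
$m '[[0.25,0,-0.03,0.6,0,0,0],[0.25,0,0,0.7,0,0,0],[0.25,0,0,0.5,0,0,0],[0.25,0,0,0.28,0,0,0],[0.25,0,0,0,0,0,0]]'
$m '[[0,0,0,0,0,0,0],[0,0,0,0,0,0,0],[0,0,0,0,0,0,0],[0,0,0,0,0,0,0]]' 80
$m '[[0,0,0,-0.5,0,0,0],[0,0,0,-0.9,0,0,0],[0,0,0,-1,0,0,0],[0,0,0,-1,0,0,0],[0,0,0,0,0,0,0]]'
python3 - <<'E'
from h import *
plan(.443,-.0888-.0248,.26,180)
E
```

```text
clock: 38.75
position: [0.54, -0.4599, 0.1127]
orientation: [179.9, -0.0, -180.0]
force: [-0.4, -0.2, 0.0]
grip_width: 0.0214
grip_force: 0.0
clock: 39.25
position: [0.5409, -0.4615, 0.1142]
orientation: [-179.9, 0.1, 180.0]
force: [-0.5, -0.7, 3.5]
grip_width: 0.0076
grip_force: 75.0
clock: 39.88
position: [0.5418, -0.4622, 0.2531]
orientation: [-179.8, 0.3, 180.0]
force: [-0.0, -0.6, -0.9]
grip_width: 0.0075
grip_force: 74.5
at [ 0.5418 -0.4622  0.2531] [-179.8    0.3  180. ] TURN first(units) [-0.04  0.05 -0.  ] then SHIFT(units) [ 2.47  8.71 -0.17]
```

```bash
m="python3 -m handwheel"
$m '[[0,0.25,0.87,0,0,0,0],[0,0.25,0.87,0,0,0,0],[0,0.25,0.87,0,0,0,0],[0,0.25,0.87,0,0,0,0],[0,0.25,0.87,0,0,0,0]]'>/dev/null
$m '[[0,0.25,0.87,0,0,0,0],[0,0.25,0.87,0,0,0,0],[0,0.25,0.87,0,0,0,0],[0,0.25,0.87,0,0,0,0],[0,0.22,0.85,0,0,0,0]]'
$m '[[0,0,0,0,0,0,0],[0,0,0,0,0,0,0]]'>/dev/null
python3 - <<'E'
from h import *
W=shot("scene")["W"];p=ctrl.get_obs()["position"];h=.102+p[2]-.1142
print("held",h);r2(W,.443,-.0888,h,.04,.008)
m=(np.hypot(W[...,0]-.443,W[...,1]+.0888)<.04)&(abs(W[...,2]-h)<.012);P=W[m];print("tilt",np.linalg.lstsq(np.c_[P[:,:2],np.ones(len(P))],P[:,2],rcond=None)[0].round(3),np.percentile(P[:,2],[5,50,95]))
r2(W,.443,-.0888,.1,.05)
im=shot("wrist");save(im,"w8.png");plan(.443,-.1136,.14,180)
E
```

```text
clock: 41.12
position: [0.4401, -0.1123, 0.2476]
orientation: [179.9, -0.1, 180.0]
force: [0.5, 1.0, -1.4]
grip_width: 0.0075
grip_force: 74.7
held 0.23638323116128615
184 [ 0.4427 -0.0866  0.0251] box mid [ 0.4409 -0.0916] size [0.061 0.066]
tilt [ 0.005 -0.053  0.228] [0.22634286 0.23500118 0.24359843]
162 [ 0.443  -0.0873  0.0358] box mid [ 0.4419 -0.0871] size [0.081 0.082]
at [ 0.4418 -0.1144  0.2487] [180.   -0.  179.9] TURN first(units) [ 0.   -0.   -0.01] then SHIFT(units) [-0.03  0.02  2.72]
```

View pics/w8.png

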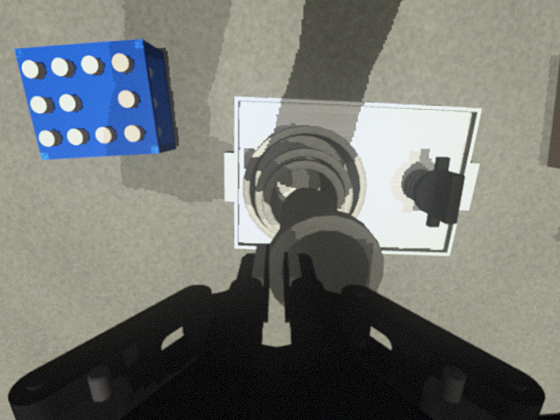

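Bowl5 hangs at (325,265) above the nest at (305,185), and it matches bowl4's centre to about 1 mm. I lower it.

```bash
m="python3 -m handwheel"
$m '[[0,-0.03,0,0.6,0,0,0],[0,0,0,0.7,0,0,0],[0,0,0,0.7,0,0,0],[0,0,0,0.6,0,0,0],[0,0,0,0.15,0,0,0]]'
$m '[[0,0,0,0,0,0,0],[0,0,0,0.06,0,0,0],[0,0,0,0,0,0,0],[0,0,0,0.04,0,0,0],[0,0,0,0,0,0,0]]'
```

```text
clock: 42.1
position: [0.4418, -0.1141, 0.1376]
orientation: [179.9, -0.2, 179.9]
force: [1.1, -1.5, -1.2]
grip_width: 0.0074
grip_force: 74.7
clock: 42.72
position: [0.4429, -0.1136, 0.1353]
orientation: [180.0, 0.0, 180.0]
force: [-0.0, -0.6, -1.6]
grip_width: 0.0072
grip_force: 74.7
```

```bash
m="python3 -m handwheel"
$m '[[0,0,0,0.04,0,0,0],[0,0,0,0,0,0,0],[0,0,0,0.04,0,0,0],[0,0,0,0,0,0,0]]'
$m '[[0,0,0,0.03,0,0,0],[0,0,0,0,0,0,0]]'
```

```text
clock: 43.22
position: [0.4428, -0.1136, 0.1318]
orientation: [180.0, 0.0, 180.0]
force: [0.8, 0.4, -0.5]
grip_width: 0.0075
grip_force: 74.7
clock: 43.48
position: [0.4428, -0.1136, 0.1307]
orientation: [180.0, 0.0, 180.0]
force: [-0.9, 0.2, -1.6]
grip_width: 0.0068
grip_force: 74.7
```

```bash
m="python3 -m handwheel"
$m '[[0,0,0,0.03,0,0,0],[0,0,0,0,0,0,0],[0,0,0,0.02,0,0,0],[0,0,0,0,0,0,0]]'
```

```text
clock: 43.98
position: [0.4436, -0.1143, 0.1301]
orientation: [-179.9, 0.1, 180.0]
force: [-1.9, -0.7, 9.5]
grip_width: 0.0075
grip_force: 76.2
```

Contact at the expected height, so I release, clear off and check.

```bash
m="python3 -m handwheel"
$m '[[0.22,0,0,-0.03,0,0,0],[0.22,0,0,0,0,0,0],[0.22,0,0,0,0,0,0],[0.22,0,0,-0.5,0,0,0],[0.22,0,0,-0.8,0,0,0]]'
$m '[[0.22,0,0,-0.8,0,0,0],[0.22,-0.4,-0.9,0,0,0,0],[0.22,-0.4,-0.9,0,0,0,0],[0.22,-0.4,-0.9,0,0,0,0],[0.22,-0.4,-0.9,0,0,0,0]]'>/dev/null
$m '[[0.22,-0.4,-0.9,0,0,0,0],[0.22,0,-0.9,0,0,0,0],[0.22,0,-0.9,0,0,0,0],[0.22,0,0,0,0,0,0],[0.22,0,0,0,0,0,0]]'
python3 - <<'E'
from h import *
im=shot("top");W=im["W"]
for h,r in((.054,.08),(.082,.06),(.1,.05),(.118,.04)):r2(W,.4435,-.088,h,r)
m=(np.hypot(W[...,0]-.4435,W[...,1]+.088)<.034)&(W[...,2]>.108);P=W[m];print("tilt5",np.linalg.lstsq(np.c_[P[:,:2],np.ones(len(P))],P[:,2],rcond=None)[0].round(3))
m=(np.hypot(W[...,0]-.4465,W[...,1]-.067)<.04)&(W[...,2]>.075);print("strainer top",m.sum(),W[m].mean(0))
s=shot("scene");save(s,"s9.png",(210,140,370,270),4)
W=s["W"];r2(W,.4435,-.088,.118,.04)
E
```

```text
clock: 44.6
position: [0.4417, -0.1133, 0.1814]
orientation: [179.9, -0.2, 180.0]
force: [-0.1, -1.1, 0.3]
grip_width: 0.0191
grip_force: 0.0
clock: 45.85
position: [0.5225, -0.3651, 0.2134]
orientation: [179.9, -0.0, 180.0]
force: [-0.4, 0.0, 0.3]
grip_width: 0.019
grip_force: 0.0
378 [ 0.443  -0.0844  0.0652] box mid [ 0.4435 -0.085 ] size [0.137 0.137]
334 [ 0.4434 -0.0883  0.0456] box mid [ 0.444  -0.0885] size [0.099 0.096]
265 [ 0.4432 -0.0897  0.0358] box mid [ 0.4433 -0.0901] size [0.077 0.079]
200 [ 0.4437 -0.0912  0.026 ] box mid [ 0.444  -0.0912] size [0.057 0.057]
tilt5 [-0.016  0.005  0.125]
strainer top 102 [0.44649006 0.06547246 0.0841082 ]
145 [ 0.4437 -0.0884  0.026 ] box mid [ 0.4427 -0.0885] size [0.061 0.058]
```

View pics/s9.png

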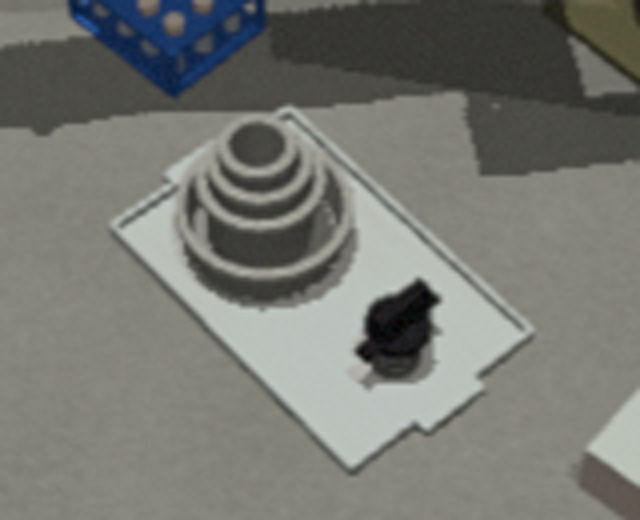

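The crop shows the four vessels nested and upright at (260,210), the strainer standing beside them at (400,330), and the rack untouched. Everything is at rest, so I hand in.

```bash
python3 -c "
from station import ctrl
print(ctrl.hand_in())"
```

```text
the job is handed in; nothing more can be done
None
```

I nested the four vessels present (bowls 1, 3, 4 and 5; bowl2 was absent) upright in the tray, turned the black strainer free and stood it beside them, left the rack alone, and handed in at about 46 s; no verdict was returned.

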